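Clamp a sample jar on the shaker

TASK

Load the ointment jar that stands on the shaker's platform: with one fingertip hold the sprung hold-down flap open by pressing its thumb bar, and meanwhile with the other fingertip push the jar along the platform, under the flap, until it is home against the back stop. Then let the flap close so that it clamps the jar's lid. Only push the jar, never lift or tip it, and leave the other things where they are.

Things in the scene. Friction and masses are not known exactly. Their poses are not given: they have to be found in the camera images.
- shaker: bench shaker, fixed: grey housing, dark window and black knob at its front, smooth dark platform on top, 180 (x) by 144 (y) mm, its surface 68 mm above the bench. Origin: centre of its underside, on the bench; x from its front to its back, y to its left, z up. Turned up to 0.4 rad from the world axes.
- nest (a point): centre of the jar's underside when home, on the platform top (shaker x 50, y -26, z 68 mm); axes as the shaker's. A lane along x leads there between low metal guides 16 mm high, 51 mm apart at the nest (x -32 to 30 from here), flaring to 70 mm apart at x -94.
- back_stop (a point): middle of the padded front face of the upright back stop, 26 mm behind the nest (shaker x 76, y -26), 22 mm above the platform; the stop is 42 mm high. The jar's lid meets it when home.
- hinge (a point): flap hinge axis, along shaker x, 26 mm above the platform and 36 mm left of the lane's centre line (shaker y +10); the point lies beside the nest. Two steel brackets, 15 mm wide (y), 6 mm thick and 34 mm high, carry it 18 mm before and 32 mm behind the nest.
- hold_flap (a joint): flap angle, rad: 0 = sprung shut, empty; grows as it opens; stop at 0.60. Steel plate with rubber pad, across the lane from 10 mm before to 24 mm behind the nest, hinged at its left edge. Shut, it hangs lower than the jar's lid and blocks it; from 0.32 the jar passes freely; on the lid of a jar at home it reads 0.20. Sprung shut; about 7 N on the thumb bar holds it open.
- thumb_bar (a point): middle of the top face of the flap's thumb bar: ribbed steel plate, shaker x -83 to 72 mm, 34 mm wide, left of lane and hinge. Press down to open the flap; a tip may slide along it. Shut: this point at shaker x -6, y 39, 38 mm over the platform, sloping up to the left by 0.45 rad. At 0.45 rad open it is level, 24 mm over the platform, covering y 24 to 58.
- cream_jar: the ointment jar to load, the smaller of two low round jars: white body 48 mm in diameter up to 26 mm, light screw lid 52 mm in diameter from 26 to 40 mm, 0.07 to 0.15 kg. Origin: centre of its underside, z up. Starts upright on the platform in the front of the lane, 60 to 84 mm before the nest, up to 6 mm off the centre line.
- big_jar: bystander: larger low white jar, 58 mm in diameter, 48 mm high, on the bench right of the shaker; origin at the centre of its underside
- dropper: bystander: small brown bottle with a tall black cap, 33 mm in diameter, 86 mm high, on the bench right of the shaker; origin at the centre of its underside
- small_vial: bystander: small cream-coloured vial with a white cap, 23 mm in diameter, 58 mm high, on the bench left of the shaker; origin at the centre of its underside
- amber_small: bystander: small brown bottle with a white cap, 37 mm in diameter, 75 mm high, on the bench behind the shaker; origin at the centre of its underside

How it is judged:
By the outcome, as a careful person would: the job done as asked, in the order asked, and still so for the second after the job is handed in, with the robot touching nothing.
It also fails if it takes over 32 s, if anything falls off the work surface, if the arm or the gripper's body presses on something with over 40 N, if the wrist force passes 120 N, or if a joint passes its speed limit or range.

ROBOT

A 6-joint arm with a two-finger parallel gripper is mounted at the origin on a cart in front of the work surface, level with it; the furniture and walls round the work are solid. World frame = base frame: x ahead of the robot, y to its left, z up, the work surface at z = 0. Lengths are in m, angles in rad, forces in N, time in s.
With the tool pointing down it reaches from about 0.35 to 0.775 m from the base axis. Payload 7.3 kg.
Tool frame: the origin (TCP) lies on the centre line of the jaws, within the pads' length; the fingertips stand tip_reach ahead of it and the grasp point (between the pads) lies 6 mm ahead of it (tip_reach is the distance from the TCP to the fingertips, in m); x points along the fingers, y is the direction in which the jaws open and shut, and the axes are right-handed (so a half turn about x gives the same grasp; the last joint's range is limited). The gripper opens to 92 mm and grips with 3 to 60 N. Pads are 19 mm wide; open, the fingers measure 130 mm over their backs; the gripper's body (75 mm by 190 mm) begins 47 mm behind the grasp point.
Start: joints at [-1.433, 0.342, 1.524, -0, 1.275, -0.146], TCP at [0.147, -0.504, 0.252] pointing down, gripper open.
Joint ranges: [-2.53, 2.53], [-0.77, 2.02], [0.04, 2.7], [-1, 4.14], [0.28, 2.66], [-3.11, 3.11]. Speed limits (rad/s): [2.57, 2.57, 3.14, 3.14, 3.14, 3.14].

INTERFACE

Orientations are given as [roll, pitch, yaw] about the fixed x, y, z axes, in that order (R = Rz(yaw) Ry(pitch) Rx(roll)).
In Python, from cell import observe, read_camera, get_calibration, hand_in, tip_reach gives the robot as it stands. The module is installed in compiled form; this text tells all that it offers.
- The arm moves only by the shell command python3 -m crank 'ROWS' [FORCE]. ROWS is JSON, a list of rows, each an object of numbers: "fingers": the opening, from -1 (shut) to 1 (fully open); "tx", "ty", "tz": the shift along the tool's x, y, z in units of 40 mm (1.0 is 40 mm); "roll": the turn about the tool's x in units of 10 degrees (1.0 is 10 degrees). In form: [{"fingers": .., "tx": .., "ty": .., "tz": .., "roll": ..}, ...]. A call has exactly 8 rows; each row is the pose to reach, as a shift and turn from the pose commanded when the call began, along the tool's axes at that moment; what a row does not reach only later rows make up. A row lasts 1/8 s, in which the tool goes at most 62.5 mm and 10.7 degrees, less where a joint would pass 70% of its speed; a pose out of reach is approached as far as the arm can. A call with a gripper value outside its range is refused whole. The fingers move at their own pace and stop on an object; FORCE is the grip in N (left out, the last holds). Time passes only in rows, so rows that repeat a pose let the fingers close, or fill a call up. It gives the time, the measured TCP pose, the force and the opening at its end, in the units of the state.
- observe(): the state, without advancing time (a new reading comes with each control period).
- read_camera(name): name is "scene" or "top"; returns (picture, depth): 400x640x3 uint8, red, green, blue; 400x640 float32, m along the optical axis (not along the pixel's ray), 0 where there is no reading.
- get_calibration(name): a dict with "vertical_fov" (degrees; the focal length in pixels is half the picture's height over the tangent of half this angle, whatever the lens; pixels are square), "cx", "cy" (the principal point, pixels), "dist_coeffs" ([k1, k2, p1, p2, k3] as OpenCV has them; the pictures are not rectified), "pose" (4x4, takes a point from camera to world coordinates). Camera axes: x right, y down, z forward; pixel columns grow to the right and rows downward; lengths in m; the calibration is good to about 2 mm. A picture is of the moment at which its call begins. get_calibration takes no time and is no camera call.
- hand_in(): hands the job in, once; it reports no verdict.
The state is a dict: "time": time; "qpos": joint angles; "qvel": joint speeds; "joint_efforts": joint torques, N m; "tool_pos": TCP position; "tool_rot": TCP orientation; "contact_force": force on the tool from outside, world axes, zero at the start; "torque": the same for the moment, N m; "opening": finger opening in m.
Only numpy, scipy, OpenCV 4.12 (cv2) and the standard library are available. Lean on these libraries where they do the work, as an engineer would, in place of code of your own. Each camera call takes 0.05 s, during which the arm holds its last target. There are 200 camera calls.

## Working session

There is one attempt and no reset: what is moved stays moved. The work goes in short steps, Python scripts to look and compute and a shell command to move; the robot and the scene stay as the last step left them, time stands still between calls to the robot, and variables do not carry over. Pictures are saved under pics/ and viewed, about 8 in all and at most 12, crops included, and the job is handed in when it is done.

```bash
mkdir -p pics; cat > h.py <<'E'
import numpy as np, cv2
from cell import *
def K(n):
    c=get_calibration(n); f=200/np.tan(np.radians(c["vertical_fov"])/2)
    return np.array([[f,0,c["cx"]],[0,f,c["cy"]],[0,0,1]]),np.array(c["dist_coeffs"]),np.array(c["pose"])
def ray(n,uv):
    k,d,T=K(n); p=cv2.undistortPoints(np.array(uv,float).reshape(-1,1,2),k,d).reshape(-1,2)
    return T[:3,3],np.c_[p,np.ones(len(p))]@T[:3,:3].T
def onz(n,uv,z):
    o,r=ray(n,uv); return o+r*((z-o[2])/r[:,2])[:,None]
def proj(n,P):
    k,d,T=K(n); W=np.linalg.inv(T); return cv2.projectPoints(np.array(P,float).reshape(-1,3),cv2.Rodrigues(W[:3,:3])[0],W[:3,3],k,d)[0].reshape(-1,2)
def cloud(n,D):
    v,u=np.mgrid[0:400,0:640]; o,r=ray(n,np.c_[u.ravel(),v.ravel()]); P=o+r*D.reshape(-1,1); P[D.ravel()==0]=np.nan
    return P.reshape(400,640,3)
E
python3 - <<'E'
from h import *
for n in("scene","top"):
    a,d=read_camera(n); cv2.imwrite(f"pics/{n}0.png",a[:,:,::-1]); np.savez(f"{n}0.npz",a=a,d=d); print(K(n)); 
print(observe(),tip_reach)
E
```

```text
(array([[514.59575397,   0.        , 318.95813404],
       [  0.        , 514.59575397, 197.18841567],
       [  0.        ,   0.        ,   1.        ]]), array([0.01839275, 0.        , 0.        , 0.        , 0.        ]), array([[-0.81441751, -0.37067452,  0.44645775,  0.1438552 ],
       [-0.58018396,  0.53410283, -0.61491523,  0.83560183],
       [-0.01052094, -0.75982536, -0.6500421 ,  0.78711151],
       [ 0.        ,  0.        ,  0.        ,  1.        ]]))
(array([[417.62324635,   0.        , 318.14989682],
       [  0.        , 417.62324635, 197.82527536],
       [  0.        ,   0.        ,   1.        ]]), array([-0.08795057,  0.        ,  0.        ,  0.        ,  0.        ]), array([[ 0.00834017, -0.99271991,  0.12015662,  0.50327139],
       [-0.99991967, -0.00713251,  0.01047728,  0.15055097],
       [-0.00954398, -0.12023435, -0.99269966,  0.95835187],
       [ 0.        ,  0.        ,  0.        ,  1.        ]]))
{'time': 0.1, 'qpos': array([-1.43299445e+00,  3.42658324e-01,  1.52490331e+00, -9.87673634e-06,
        1.27539600e+00, -1.46004574e-01]), 'qvel': array([-0.00056116, -0.00014407, -0.00150951, -0.00092724, -0.00010207,
       -0.00104651]), 'joint_efforts': array([ 1.76404235e-03, -4.32003880e+01, -2.44693816e+01,  7.19001051e-02,
        5.26130840e-02, -4.41042198e-05]), 'tool_pos': array([ 0.14697812, -0.50367273,  0.25111804]), 'tool_rot': array([-1.70988149,  1.56943131,  1.71552049]), 'contact_force': array([ 0.39919832, -0.16390319, -0.22678191]), 'torque': array([-0.03870209, -0.00404771, -0.02755567]), 'opening': 0.09169965030623575} 0.025
```

View pics/scene0.png

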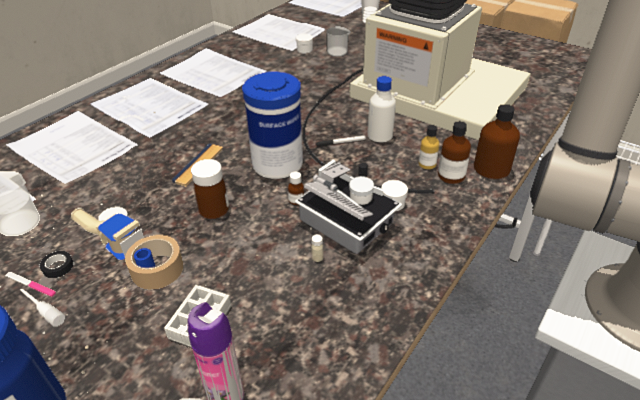

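View pics/top0.png

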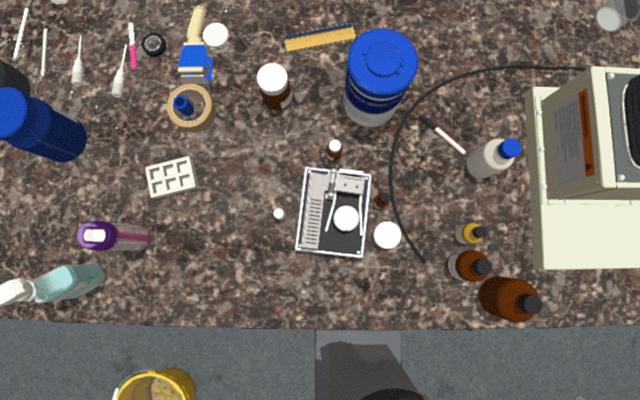

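Scene: shaker at about (350,210), jar lid (361,188). Top: shaker spans (297..372, 168..257), jar lid (346,218), and the thumb bar is the ribbed plate at left (312,220). I'll enlarge both.

```bash
python3 - <<'E'
from h import *
t=cv2.imread("pics/top0.png")[135:265,285:405]; s=cv2.imread("pics/scene0.png")[150:260,285:415]
t=cv2.resize(t,None,fx=4.4,fy=4.4,interpolation=cv2.INTER_CUBIC)[:572]; s=cv2.resize(s,None,fx=2,fy=2,interpolation=cv2.INTER_CUBIC)
o=np.zeros((572,t.shape[1]+s.shape[1],3),np.uint8); o[:t.shape[0],:t.shape[1]]=t; o[:s.shape[0],t.shape[1]:]=s
cv2.imwrite("pics/c1.png",o); print(o.shape)
D=np.load("top0.npz")['d'];C=cloud("top",D); 
for u,v in[(346,218),(312,220),(340,240),(388,236),(316,240),(310,200),(335,147),(381,200),(278,214),(346,184)]: print(u,v,C[v,u].round(4))
E
```

```text
(572, 788, 3)
346 218 [0.5651 0.1024 0.1088]
312 220 [0.5605 0.1716 0.1095]
340 240 [0.5212 0.1128 0.0667]
388 236 [0.5309 0.0078 0.0499]
316 240 [0.5201 0.1633 0.1017]
310 200 [0.6012 0.1761 0.1117]
335 147 [0.7218 0.1243 0.0731]
381 200 [0.6063 0.0261 0.0764]
278 214 [0.5763 0.2466 0.0589]
346 184 [0.6343 0.1028 0.1144]
```

View pics/c1.png

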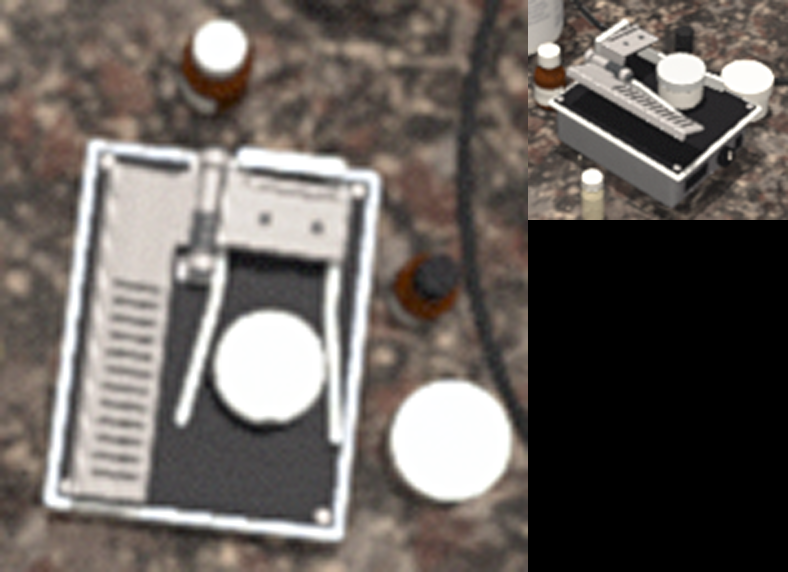

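Top crop: shaker corners at (92,145), (380,175), (340,538) and (46,505), jar lid centre at (270,367), bar along the left, flap at top with two screws. Next: shaker pose, jar position and the tool offsets.

```bash
cat >> h.py <<'E'
from scipy.spatial.transform import Rotation as Ro
def shk(P,O,yaw):
    c,s=np.cos(yaw),np.sin(yaw); return (np.array(P)-O)[...,:2]@np.array([[c,-s],[s,c]])
def wld(p,O,yaw):
    c,s=np.cos(yaw),np.sin(yaw); return O+np.array(p)@np.array([[c,s],[-s,c]])
def lid(n,a,c,r=20,z=.108):
    m=(a.min(2)>190).astype(np.uint8); q=cv2.connectedComponentsWithStats(m)
    l=q[1][c[1],c[0]]; k=cv2.findContours((q[1]==l).astype(np.uint8),0,1)[0][0]
    (x,y),R=cv2.minEnclosingCircle(k); print(n,"lid px",x,y,R,q[2][l]); return onz(n,[[x,y]],z)[0]
E
python3 - <<'E'
from h import *
uv=np.array([[92,145],[380,175],[340,538],[46,505]])/4.4+[285,135]-.4
P=onz("top",uv,.068)[:,:2]; print(P.round(4))
BLc=P[3];x=((P[0]-P[3])+(P[1]-P[2]))/2; y=((P[0]-P[1])+(P[3]-P[2]))/2
print("len",np.linalg.norm(x),np.linalg.norm(y),np.arctan2(x[1],x[0]),np.arctan2(-y[0],y[1]))
O=P.mean(0); yaw=(np.arctan2(x[1],x[0])+np.arctan2(-y[0],y[1]))/2; print(O,yaw); np.savez("pose.npz",O=O,yaw=yaw)
Z=lambda p,z:np.r_[wld(p,O,yaw),z]
t=np.load("top0.npz");s=np.load("scene0.npz")
print("jar shk",shk(lid("top",t["a"],(346,218)),O,yaw)); 
print("jar sc",shk(lid("scene",s["a"],(361,186)),O,yaw))
C=cloud("top",t["d"]); m=(abs(C[...,2]-.068)<.004)&(abs(C[...,0]-O[0])<.12)&(abs(C[...,1]-O[1])<.1); print("plat z",np.nanmedian(C[m][:,2]))
S=cloud("scene",s["d"]); m=(abs(S[...,2]-.068)<.006)&(abs(S[...,0]-O[0])<.12)&(abs(S[...,1]-O[1])<.1);print("plat z sc",np.nanmedian(S[m][:,2]))
# bar heights in shaker frame both clouds
for n,c in(("top",C),("sc",S)):
    q=shk(c,O,yaw)
    for yy in(.03,.039,.048):
        m=(abs(q[...,1]-yy)<.004)&(q[...,0]>-.06)&(q[...,0]<.05)&(c[...,2]>.085)&(c[...,2]<.14); print(n,yy,m.sum(),np.median(c[m][:,2]) if m.any() else None)
# overlay in scene/top to check
im={n:cv2.imread(f"pics/{n}0.png") for n in("scene","top")}; out=[]
for n,(u,v) in(("scene",(285,150)),("top",(285,150))):
    g=cv2.resize(im[n][v:v+115,u:u+130],None,fx=3,fy=3,interpolation=cv2.INTER_CUBIC)
    for a,b,z in[(-.09,-.072,.068),(-.09,.072,.068),(.09,-.072,.068),(.09,.072,.068),(-.083,.039,.106),(-.006,.039,.106),(.072,.039,.106),(.05,-.026,.11)]:
        p=(proj(n,Z((a,b),z))[0]-[u,v]+.5)*3; cv2.circle(g,tuple(int(i) for i in p),3,(0,0,255),1)
    out.append(g)
cv2.imwrite("pics/ov.png",np.hstack(out))
o=observe();R=Ro.from_euler("xyz",o["tool_rot"]).as_matrix();print(R.round(3))
E
```

```text
[[0.677  0.1879]
 [0.663  0.0461]
 [0.4859 0.0664]
 [0.5006 0.208 ]]
len 0.17786734109031244 0.1424129923323057 -0.11380267705948766 -0.10085185494000512
[0.5816055  0.12711294] -0.10732726599974639
top lid px 342.6894226074219 213.34957885742188 47.335453033447266 [ 314  169   57   89 1334]Traceback (most recent call last):
  File "<stdin>", line 9, in <module>
  File "h.py", line 18, in shk
    c,s=np.cos(yaw),np.sin(yaw); return (np.array(P)-O)[...,:2]@np.array([[c,-s],[s,c]])
                                         ~~~~~~~~~~~^~
ValueError: operands could not be broadcast together with shapes (3,) (2,)
```

```bash
sed -i 's/(np.array(P)-O)\[...,:2\]/(np.array(P)[...,:2]-O)/; s/m=(a.min(2)>190).astype(np.uint8);/m=cv2.morphologyEx((a.min(2)>205).astype(np.uint8),2,cv2.getStructuringElement(2,(9,9)));/' h.py
cat > m.py <<'E'
from h import *
p=np.load("pose.npz");O=p["O"];yaw=float(p["yaw"])
Z=lambda p,z:np.r_[wld(p,O,yaw),z]
t=np.load("top0.npz");s=np.load("scene0.npz")
print("jar shk",shk(lid("top",t["a"],(346,218)),O,yaw)); 
C=cloud("top",t["d"]); m=(abs(C[...,2]-.068)<.006)&(abs(C[...,0]-O[0])<.12)&(abs(C[...,1]-O[1])<.1); print("plat z",np.nanmedian(C[m][:,2]))
S=cloud("scene",s["d"]); m=(abs(S[...,2]-.068)<.006)&(abs(S[...,0]-O[0])<.12)&(abs(S[...,1]-O[1])<.1);print("plat z sc",np.nanmedian(S[m][:,2]))
for n,c in(("top",C),("sc",S)):
    q=shk(c,O,yaw)
    m=(c[...,2]>.1)&(c[...,2]<.116)&(q[...,1]<.0)&(q[...,1]>-.06)&(q[...,0]<.02)&(q[...,0]>-.08)
    print(n,"lid z",np.median(c[m][:,2]),(q[m].min(0)+q[m].max(0))/2,q[m].max(0)-q[m].min(0))
    for yy in(.03,.039,.048):
        m=(abs(q[...,1]-yy)<.004)&(q[...,0]>-.06)&(q[...,0]<.05)&(c[...,2]>.085)&(c[...,2]<.14); print(n,yy,m.sum(),np.median(c[m][:,2]) if m.any() else None)
im={n:cv2.imread(f"pics/{n}0.png") for n in("scene","top")}; out=[]
for n,(u,v) in(("scene",(285,150)),("top",(285,150))):
    g=cv2.resize(im[n][v:v+115,u:u+130],None,fx=3,fy=3,interpolation=cv2.INTER_CUBIC)
    for a,b,z in[(-.09,-.072,.068),(-.09,.072,.068),(.09,-.072,.068),(.09,.072,.068),(-.083,.039,.106),(-.006,.039,.106),(.072,.039,.106),(.05,-.026,.11)]:
        p=(proj(n,Z((a,b),z))[0]-[u,v]+.5)*3; cv2.circle(g,tuple(int(i) for i in p),3,(0,0,255),1)
    out.append(g)
cv2.imwrite("pics/ov.png",np.hstack(out))
o=observe();R=Ro.from_euler("xyz",o["tool_rot"]).as_matrix();print(R.round(3))
E
python3 m.py
```

```text
top lid px 345.9830627441406 217.76271057128906 12.33052921295166 [334 206  25  24 471]
jar shk [-0.0132162  -0.02625549]
plat z 0.0681794107510788
plat z sc 0.06556003494520979
top lid z 0.10796220555597791 [-0.01305466 -0.0263777 ] [0.04933751 0.04991498]
top 0.03 207 0.10231674346954878
top 0.039 213 0.10666395149056873
top 0.048 215 0.11050765757021741
sc lid z 0.104842796595913 [-0.01463043 -0.02522148] [0.05011838 0.04979972]
sc 0.03 61 0.09821170685353198
sc 0.039 79 0.10254484530250241
sc 0.048 85 0.10717352907311284
[[-0.     0.28  -0.96 ]
 [ 0.001 -0.96  -0.28 ]
 [-1.    -0.001 -0.   ]]
```

View pics/ov.png

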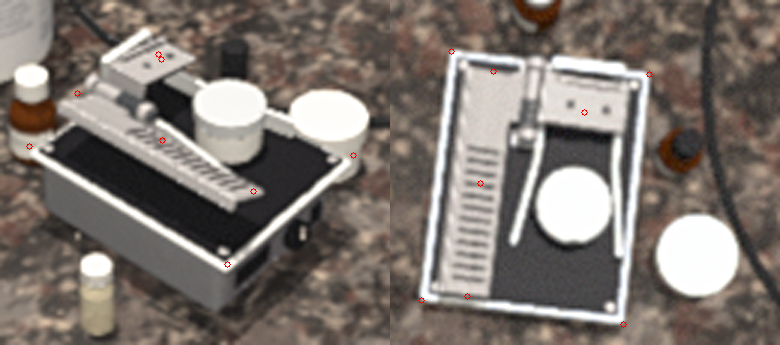

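Jar sits at shaker (-13.5, -26) mm, so 63 mm before the nest and centred; heights agree with the text within 3 mm. Checking travel clearance and working out the offsets.

```bash
cat > go.py <<'E'
import sys
from h import *
p=np.load("pose.npz");O=p["O"];yaw=float(p["yaw"])
x,y,z=[float(i)/1000 for i in sys.argv[1:4]]   # shaker mm, tcp world z
o=observe();R=Ro.from_euler("xyz",o["tool_rot"]).as_matrix()
T=np.r_[wld((x,y),O,yaw),z]; d=R.T@(T-o["tool_pos"])/.04
h=np.degrees(np.arctan2(-R[1,1],-R[0,1]));r=(h-90-np.degrees(yaw)+90)%180-90
print("t",round(o["time"],2),"now shk",(shk(o["tool_pos"],O,yaw)*1000).round(1),"z",o["tool_pos"][2].round(4),"F",o["contact_force"].round(1),"open",round(o["opening"],4),"q6",o["qpos"].round(2))
print("need tx ty tz",d.round(2),"roll",round(r/10,2))
E
python3 go.py -62 7.5 200
python3 - <<'E'
from h import *
C=cloud("top",np.load("top0.npz")["d"])
a=np.array([.147,-.504]);b=np.array([.52,.14]);u=(b-a)/np.linalg.norm(b-a)
w=C[...,:2]-a; s=w@u; l=abs(w@np.array([-u[1],u[0]]))
for k in np.arange(0,.8,.1):
    m=(l<.13)&(s>k)&(s<k+.1); print(k,m.sum(),np.nanmax(C[m][:,2]) if m.any() else None)
E
```

```text
t 0.1 now shk [-364.6 -673.7] z 0.2511 F [ 0.4 -0.2 -0.2] open 0.0917 q6 [-1.43  0.34  1.52 -0.    1.28 -0.15]
need tx ty tz [  1.3  -12.86 -13.49] roll 2.24
0.0 537 -0.8875195075244076
0.1 554 0.0043431755891201185
0.2 649 0.006217369911979187
0.30000000000000004 3338 0.17945575188266316
0.4 3916 0.1527230791263593
0.5 4725 0.01658664045772995
0.6000000000000001 5000 0.08538421086723125
0.7000000000000001 5541 0.11981695771592704
```

```bash
python3 -m crank '[{"fingers":0.04,"tx":-0.3,"ty":-12.86,"tz":-13.49,"roll":2.24},{"fingers":0.04,"tx":-0.3,"ty":-12.86,"tz":-13.49,"roll":2.24},{"fingers":0.04,"tx":-0.3,"ty":-12.86,"tz":-13.49,"roll":2.24},{"fingers":0.04,"tx":-0.3,"ty":-12.86,"tz":-13.49,"roll":2.24},{"fingers":0.04,"tx":-0.3,"ty":-12.86,"tz":-13.49,"roll":2.24},{"fingers":0.04,"tx":-0.3,"ty":-12.86,"tz":-13.49,"roll":2.24},{"fingers":0.04,"tx":-0.3,"ty":-12.86,"tz":-13.49,"roll":2.24},{"fingers":0.04,"tx":-0.3,"ty":-12.86,"tz":-13.49,"roll":2.24}]' 20; python3 go.py -62 7.5 200
```

```text
time: 1.1
tool_pos: [0.3974, -0.0714, 0.2598]
tool_rot: [2.436, 1.57, -0.813]
contact_force: [1.3, -1.4, 0.5]
opening: 0.0477
t 1.1 now shk [-161.9 -217.1] z 0.2598 F [ 1.3 -1.4  0.5] open 0.0477 q6 [-0.37  0.11  1.81 -0.    1.22  1.31]
need tx ty tz [ 1.49 -5.62 -2.5 ] roll 0.0
```

```bash
python3 -m crank '[{"fingers":0.04,"tx":0,"ty":-5.62,"tz":-2.5,"roll":0},{"fingers":0.04,"tx":0,"ty":-5.62,"tz":-2.5,"roll":0},{"fingers":0.04,"tx":0,"ty":-5.62,"tz":-2.5,"roll":0},{"fingers":0.04,"tx":0,"ty":-5.62,"tz":-2.5,"roll":0},{"fingers":0.04,"tx":0.7,"ty":-5.62,"tz":-2.5,"roll":0},{"fingers":0.04,"tx":1.6,"ty":-5.62,"tz":-2.5,"roll":0},{"fingers":0.04,"tx":1.6,"ty":-5.62,"tz":-2.5,"roll":0},{"fingers":0.04,"tx":1.6,"ty":-5.62,"tz":-2.5,"roll":0}]'; python3 go.py -62 7.5 150
```

```text
time: 2.1
tool_pos: [0.5209, 0.1394, 0.1968]
tool_rot: [-2.974, 1.569, 0.06]
contact_force: [-0.1, -0.8, 1.0]
opening: 0.0479
t 2.1 now shk [-61.7   5.7] z 0.1968 F [-0.1 -0.8  1. ] open 0.0479 q6 [ 0.12  0.42  1.57 -0.    1.15  1.8 ]
need tx ty tz [ 1.17 -0.04  0.01] roll -0.0
```

```bash
python3 -m crank '[{"fingers":0.04,"tx":0.5,"ty":-0.04,"tz":0,"roll":0},{"fingers":0.04,"tx":1,"ty":-0.04,"tz":0,"roll":0},{"fingers":0.04,"tx":1.2,"ty":-0.04,"tz":0,"roll":0},{"fingers":0.04,"tx":1.2,"ty":-0.04,"tz":0,"roll":0},{"fingers":0.04,"tx":1.2,"ty":-0.04,"tz":0,"roll":0},{"fingers":0.04,"tx":1.2,"ty":-0.04,"tz":0,"roll":0},{"fingers":0.04,"tx":1.2,"ty":-0.04,"tz":0,"roll":0},{"fingers":0.04,"tx":1.2,"ty":-0.04,"tz":0,"roll":0}]'; python3 go.py -62 7.5 117
cat > pic.py <<'E'
import sys
from h import *
out=[]
for n,u,v in(("scene",275,120),("top",285,150)):
    a,d=read_camera(n); out.append(cv2.resize(a[v:v+140,u:u+130,::-1],None,fx=3,fy=3,interpolation=cv2.INTER_CUBIC)); np.savez(f"{n}_{sys.argv[1]}.npz",a=a,d=d)
cv2.imwrite(f"pics/{sys.argv[1]}.png",np.hstack(out))
E
python3 pic.py p1
```

```text
time: 3.1
tool_pos: [0.5205, 0.1411, 0.1479]
tool_rot: [2.939, 1.571, -0.309]
contact_force: [-1.1, 0.1, -0.1]
opening: 0.0478
t 3.1 now shk [-62.2   7.4] z 0.1479 F [-1.1  0.1 -0.1] open 0.0478 q6 [ 0.12  0.47  1.63 -0.    1.04  1.8 ]
need tx ty tz [ 0.77 -0.   -0.01] roll 0.0
```

View pics/p1.png

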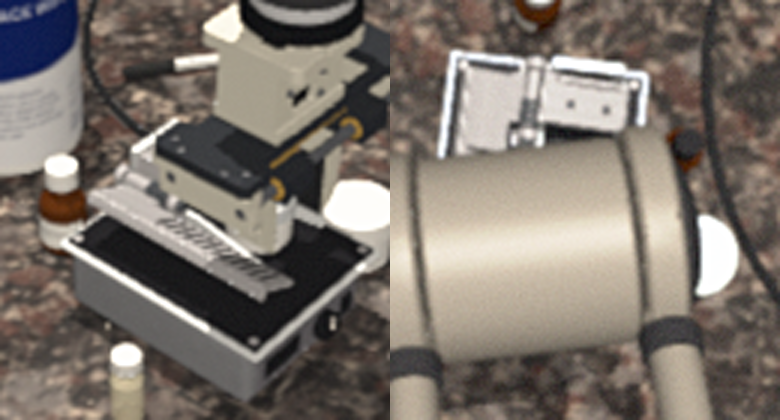

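The left fingertip (about (265,240) in the crop) hangs over the bar; the arm hides the top view. Now pressing.

```bash
python3 -m crank '[{"fingers":0.04,"tx":0.15,"ty":0,"tz":0,"roll":0},{"fingers":0.04,"tx":0.3,"ty":0,"tz":0,"roll":0},{"fingers":0.04,"tx":0.4,"ty":0,"tz":0,"roll":0},{"fingers":0.04,"tx":0.5,"ty":0,"tz":0,"roll":0},{"fingers":0.04,"tx":0.6,"ty":0,"tz":0,"roll":0},{"fingers":0.04,"tx":0.6,"ty":0,"tz":0,"roll":0},{"fingers":0.04,"tx":0.6,"ty":0,"tz":0,"roll":0},{"fingers":0.04,"tx":0.6,"ty":0,"tz":0,"roll":0}]'; python3 go.py -62 7.5 117;python3 -m crank '[{"fingers":0.04,"tx":0.1,"ty":0,"tz":0,"roll":0},{"fingers":0.04,"tx":0.18,"ty":0,"tz":0,"roll":0},{"fingers":0.04,"tx":0.18,"ty":0,"tz":0,"roll":0},{"fingers":0.04,"tx":0.18,"ty":0,"tz":0,"roll":0},{"fingers":0.04,"tx":0.18,"ty":0,"tz":0,"roll":0},{"fingers":0.04,"tx":0.18,"ty":0,"tz":0,"roll":0},{"fingers":0.04,"tx":0.18,"ty":0,"tz":0,"roll":0},{"fingers":0.04,"tx":0.18,"ty":0,"tz":0,"roll":0}]'; python3 go.py -62 7.5 117; python3 pic.py p2
```

```text
time: 4.2
tool_pos: [0.5207, 0.1416, 0.1245]
tool_rot: [-2.385, 1.569, 0.649]
contact_force: [-1.9, 1.8, 6.6]
opening: 0.0478
t 4.2 now shk [-62.1   7.9] z 0.1245 F [-1.9  1.8  6.6] open 0.0478 q6 [0.12 0.5  1.66 0.   0.98 1.8 ]
need tx ty tz [ 0.19  0.01 -0.  ] roll 0.0
time: 5.2
tool_pos: [0.5208, 0.1421, 0.1177]
tool_rot: [-2.282, 1.568, 0.753]
contact_force: [-3.0, 3.8, 9.2]
opening: 0.0478
t 5.2 now shk [-62.    8.4] z 0.1177 F [-3.   3.8  9.2] open 0.0478 q6 [0.12 0.51 1.66 0.   0.97 1.8 ]
need tx ty tz [ 0.02  0.02 -0.  ] roll 0.0
```

View pics/p2.png

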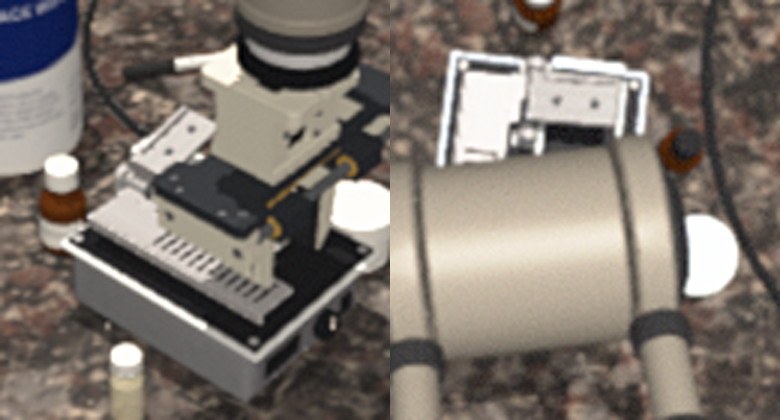

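The flap is open and the bar level. Sliding along the bar pushes the jar.

```bash
python3 -m crank '[{"fingers":0.04,"tx":0.03,"ty":0,"tz":-0.1,"roll":0},{"fingers":0.04,"tx":0.03,"ty":0,"tz":-0.2,"roll":0},{"fingers":0.04,"tx":0.03,"ty":0,"tz":-0.3,"roll":0},{"fingers":0.04,"tx":0.03,"ty":0,"tz":-0.4,"roll":0},{"fingers":0.04,"tx":0.03,"ty":0,"tz":-0.5,"roll":0},{"fingers":0.04,"tx":0.03,"ty":0,"tz":-0.6,"roll":0},{"fingers":0.04,"tx":0.03,"ty":0,"tz":-0.7,"roll":0},{"fingers":0.04,"tx":0.03,"ty":0,"tz":-0.8,"roll":0}]'; python3 go.py 14.5 7.5 117;python3 -m crank '[{"fingers":0.04,"tx":0,"ty":0,"tz":-0.1,"roll":0},{"fingers":0.04,"tx":0,"ty":0,"tz":-0.2,"roll":0},{"fingers":0.04,"tx":0,"ty":0,"tz":-0.3,"roll":0},{"fingers":0.04,"tx":0,"ty":0,"tz":-0.4,"roll":0},{"fingers":0.04,"tx":0,"ty":0,"tz":-0.5,"roll":0},{"fingers":0.04,"tx":0,"ty":0,"tz":-0.6,"roll":0},{"fingers":0.04,"tx":0,"ty":0,"tz":-0.7,"roll":0},{"fingers":0.04,"tx":0,"ty":0,"tz":-0.7,"roll":0}]'; python3 go.py 14.5 7.5 117; python3 pic.py p3
```

```text
time: 6.3
tool_pos: [0.5502, 0.1381, 0.1159]
tool_rot: [0.037, 1.566, 3.072]
contact_force: [-10.3, 0.9, 11.0]
opening: 0.0477
t 6.3 now shk [-32.4   7.6] z 0.1159 F [-10.3   0.9  11. ] open 0.0477 q6 [0.11 0.56 1.58 0.   1.01 1.79]
need tx ty tz [-0.03  0.   -1.17] roll 0.0
time: 7.3
tool_pos: [0.5788, 0.1351, 0.116]
tool_rot: [-0.022, 1.568, 3.013]
contact_force: [-7.5, 1.2, 10.4]
opening: 0.0483
t 7.3 now shk [-3.7  7.6] z 0.116 F [-7.5  1.2 10.4] open 0.0483 q6 [0.1  0.6  1.5  0.   1.05 1.78]
need tx ty tz [-0.03  0.   -0.45] roll 0.0
```

View pics/p3.png

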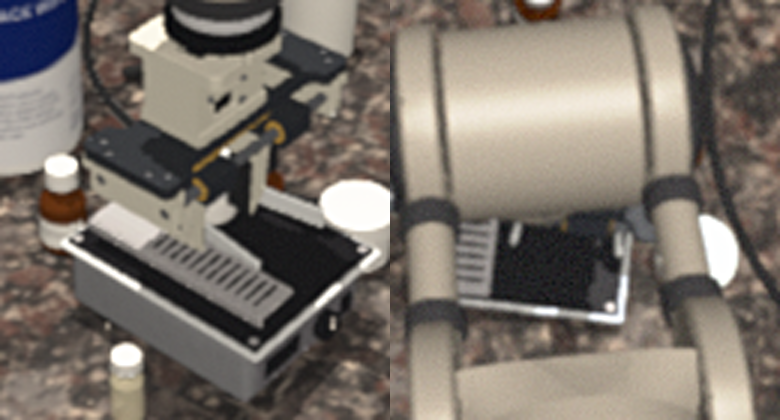

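The jar (crop (222,205)) moves ahead of the right fingertip. On to the stop, watching the force.

```bash
python3 -m crank '[{"fingers":0.04,"tx":0,"ty":0,"tz":-0.08,"roll":0},{"fingers":0.04,"tx":0,"ty":0,"tz":-0.16,"roll":0},{"fingers":0.04,"tx":0,"ty":0,"tz":-0.22,"roll":0},{"fingers":0.04,"tx":0,"ty":0,"tz":-0.28,"roll":0},{"fingers":0.04,"tx":0,"ty":0,"tz":-0.33,"roll":0},{"fingers":0.04,"tx":0,"ty":0,"tz":-0.37,"roll":0},{"fingers":0.04,"tx":0,"ty":0,"tz":-0.4,"roll":0},{"fingers":0.04,"tx":0,"ty":0,"tz":-0.4,"roll":0}]'; python3 go.py 14.5 7.5 117
```

```text
time: 8.4
tool_pos: [0.5941, 0.1334, 0.116]
tool_rot: [0.034, 1.567, 3.069]
contact_force: [-9.6, 0.7, 11.9]
opening: 0.0478
t 8.4 now shk [11.7  7.6] z 0.116 F [-9.6  0.7 11.9] open 0.0478 q6 [0.09 0.62 1.45 0.   1.07 1.77]
need tx ty tz [-0.02  0.   -0.07] roll 0.0
```

```bash
python3 -m crank '[{"fingers":0.04,"tx":0,"ty":0,"tz":-0.02,"roll":0},{"fingers":0.04,"tx":0,"ty":0,"tz":-0.04,"roll":0},{"fingers":0.04,"tx":0,"ty":0,"tz":-0.05,"roll":0},{"fingers":0.04,"tx":0,"ty":0,"tz":-0.05,"roll":0},{"fingers":0.04,"tx":0,"ty":0,"tz":-0.05,"roll":0},{"fingers":0.04,"tx":0,"ty":0,"tz":-0.05,"roll":0},{"fingers":0.04,"tx":0,"ty":0,"tz":-0.05,"roll":0},{"fingers":0.04,"tx":0,"ty":0,"tz":-0.05,"roll":0}]'; python3 go.py 14.5 7.5 117
python3 -m crank '[{"fingers":0.04,"tx":0,"ty":0,"tz":-0.02,"roll":0},{"fingers":0.04,"tx":0,"ty":0,"tz":-0.04,"roll":0},{"fingers":0.04,"tx":0,"ty":0,"tz":-0.05,"roll":0},{"fingers":0.04,"tx":0,"ty":0,"tz":-0.05,"roll":0},{"fingers":0.04,"tx":0,"ty":0,"tz":-0.05,"roll":0},{"fingers":0.04,"tx":0,"ty":0,"tz":-0.05,"roll":0},{"fingers":0.04,"tx":0,"ty":0,"tz":-0.05,"roll":0},{"fingers":0.04,"tx":0,"ty":0,"tz":-0.05,"roll":0}]'; python3 go.py 14.5 7.5 117
```

```text
time: 9.4
tool_pos: [0.5957, 0.1333, 0.116]
tool_rot: [0.039, 1.566, 3.074]
contact_force: [-10.8, 0.7, 12.9]
opening: 0.0477
t 9.4 now shk [13.3  7.6] z 0.116 F [-10.8   0.7  12.9] open 0.0477 q6 [0.09 0.63 1.45 0.   1.07 1.77]
need tx ty tz [-0.03  0.   -0.03] roll 0.0
time: 10.4
tool_pos: [0.596, 0.1333, 0.1159]
tool_rot: [0.068, 1.562, 3.103]
contact_force: [-17.7, 1.3, 15.7]
opening: 0.0478
t 10.4 now shk [13.7  7.7] z 0.1159 F [-17.7   1.3  15.7] open 0.0478 q6 [0.09 0.63 1.44 0.   1.08 1.77]
need tx ty tz [-0.03  0.   -0.02] roll 0.0
```

At x=13.7 the motion stopped and the force rose: the jar is on the stop. One small confirming push, then back off while still pressing.

```bash
python3 -m crank '[{"fingers":0.04,"tx":0,"ty":0,"tz":-0.02,"roll":0},{"fingers":0.04,"tx":0,"ty":0,"tz":-0.03,"roll":0},{"fingers":0.04,"tx":0,"ty":0,"tz":-0.03,"roll":0},{"fingers":0.04,"tx":0,"ty":0,"tz":-0.03,"roll":0},{"fingers":0.04,"tx":0,"ty":0,"tz":-0.03,"roll":0},{"fingers":0.04,"tx":0,"ty":0,"tz":-0.03,"roll":0},{"fingers":0.04,"tx":0,"ty":0,"tz":-0.03,"roll":0},{"fingers":0.04,"tx":0,"ty":0,"tz":-0.03,"roll":0}]'; python3 go.py 14.5 7.5 117
python3 -m crank '[{"fingers":0.04,"tx":0,"ty":0,"tz":0.03,"roll":0},{"fingers":0.04,"tx":0,"ty":0,"tz":0.07,"roll":0},{"fingers":0.04,"tx":0,"ty":0,"tz":0.12,"roll":0},{"fingers":0.04,"tx":0,"ty":0,"tz":0.2,"roll":0},{"fingers":0.04,"tx":0,"ty":0,"tz":0.3,"roll":0},{"fingers":0.04,"tx":0,"ty":0,"tz":0.4,"roll":0},{"fingers":0.04,"tx":0,"ty":0,"tz":0.4,"roll":0},{"fingers":0.04,"tx":0,"ty":0,"tz":0.4,"roll":0}]'; python3 go.py 14.5 7.5 117; python3 pic.py p4
```

```text
time: 11.4
tool_pos: [0.5962, 0.1332, 0.1159]
tool_rot: [0.073, 1.56, 3.108]
contact_force: [-20.8, 1.8, 17.7]
opening: 0.048
t 11.4 now shk [13.9  7.7] z 0.1159 F [-20.8   1.8  17.7] open 0.048 q6 [0.09 0.63 1.44 0.   1.08 1.77]
need tx ty tz [-0.03  0.   -0.02] roll 0.0
time: 12.4
tool_pos: [0.5892, 0.1341, 0.1183]
tool_rot: [-2.955, 1.56, 0.079]
contact_force: [5.8, -0.5, 9.7]
opening: 0.0476
t 12.4 now shk [6.8 7.8] z 0.1183 F [ 5.8 -0.5  9.7] open 0.0476 q6 [ 0.1   0.61  1.48 -0.    1.05  1.78]
need tx ty tz [ 0.03  0.01 -0.19] roll -0.0
```

View pics/p4.png

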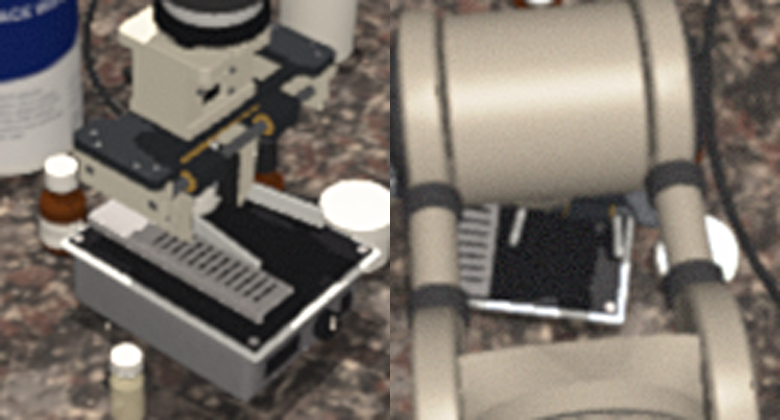

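Jar stays under the open flap and the pusher is clear. I'll raise slowly to let the flap close.

```bash
python3 -m crank '[{"fingers":0.04,"tx":-0.06,"ty":0,"tz":0,"roll":0},{"fingers":0.04,"tx":-0.12,"ty":0,"tz":0,"roll":0},{"fingers":0.04,"tx":-0.18,"ty":0,"tz":0,"roll":0},{"fingers":0.04,"tx":-0.25,"ty":0,"tz":0,"roll":0},{"fingers":0.04,"tx":-0.35,"ty":0,"tz":0,"roll":0},{"fingers":0.04,"tx":-0.6,"ty":0,"tz":0,"roll":0},{"fingers":0.04,"tx":-1.2,"ty":0,"tz":0,"roll":0},{"fingers":0.04,"tx":-2,"ty":0,"tz":0,"roll":0}]'; python3 go.py 14.5 7.5 117
python3 -m crank '[{"fingers":0.04,"tx":-1.5,"ty":0,"tz":0,"roll":0},{"fingers":0.04,"tx":-2,"ty":0.5,"tz":1,"roll":0},{"fingers":0.04,"tx":-2,"ty":2,"tz":2,"roll":0},{"fingers":0.04,"tx":-2,"ty":3.5,"tz":2,"roll":0},{"fingers":0.04,"tx":-2,"ty":5,"tz":2.5,"roll":0},{"fingers":0.04,"tx":-2,"ty":5.5,"tz":3,"roll":0},{"fingers":0.04,"tx":-2,"ty":5.5,"tz":3,"roll":0},{"fingers":0.04,"tx":-2,"ty":5.5,"tz":3,"roll":0}]'; python3 pic.py p5
```

```text
time: 13.5
tool_pos: [0.5848, 0.1341, 0.1958]
tool_rot: [0.252, 1.569, -2.996]
contact_force: [-0.9, 0.4, 0.5]
opening: 0.0478
t 13.5 now shk [2.4 7.3] z 0.1958 F [-0.9  0.4  0.5] open 0.0478 q6 [ 0.1   0.53  1.39 -0.    1.23  1.78]
need tx ty tz [ 1.97 -0.01 -0.31] roll 0.0
time: 14.5
tool_pos: [0.4429, -0.0715, 0.2758]
tool_rot: [-3.085, 1.57, -0.05]
contact_force: [0.7, -0.4, -0.3]
opening: 0.0479
```

View pics/p5.png

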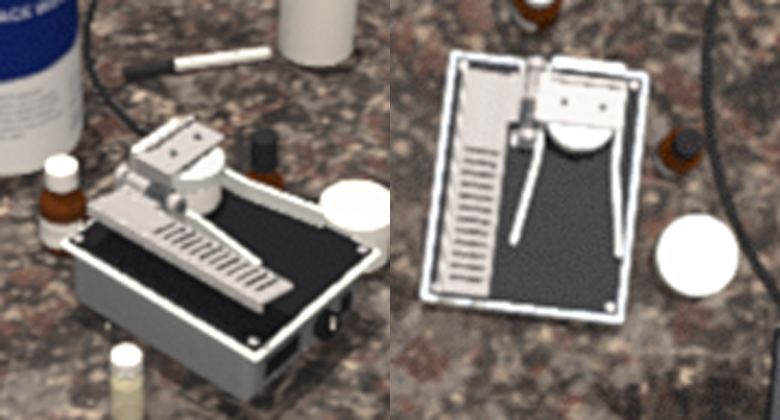

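Flap rests on the lid and the jar sits under it. I'll check the lid's front edge (24 mm expected) and the bar slope (0.25 expected).

```bash
python3 - <<'E'
from h import *
p=np.load("pose.npz");O=p["O"];yaw=float(p["yaw"])
t=np.load("top_p5.npz");C=cloud("top",t["d"]);q=shk(C,O,yaw)
m=(C[...,2]>.1)&(q[...,0]>0)&(q[...,0]<.038)&(abs(q[...,1]+.026)<.024)&(t["a"].min(2)>190)
u=np.argwhere(m)[:,::-1]; w=shk(onz("top",u,.108),O,yaw); k=w[:,0].argmin(); print("front edge",w[k].round(4),"z",np.median(C[m][:,2]))
f=(abs(q[...,1]-.039)<.014)&(q[...,0]>-.06)&(q[...,0]<.0)&(C[...,2]>.085)
print("bar slope",np.polyfit(q[f][:,1],C[f][:,2],1))
a=np.load("top0.npz")["a"].astype(int);D=abs(a-t["a"]).max(2)>60
for n,u,v in(("big",388,236),("drop",381,200),("vial",278,214),("amber",335,147)): print(n,D[v-12:v+12,u-12:u+12].sum())
E
```

```text
front edge [ 0.0251 -0.0221] z 0.1075146980841874
bar slope [0.26600498 0.08976882]
big 0
drop 0
vial 0
amber 0
```

```bash
python3 -c "
from cell import *
print(hand_in())"
```

```text
the job is handed in; nothing more can be done
None
```

The jar is loaded and clamped, and I handed the job in at about 14.6 s of the 32 s allowed; `hand_in()` reports no verdict.

**What I did:** The left fingertip pressed the thumb bar until it was level, with the flap about 0.45 rad open. I then slid along the bar while the right fingertip pushed the jar's lid up the lane. At the back stop the motion stalled and the force on the tool rose to about 21 N. I backed off about 7 mm while still pressing, then raised the tool so the flap closed, and moved the arm clear.

**Last checks:**

| Check | Measured | Expected |
|---|---|---|
| Lid front edge, shaker x | 25.1 mm | 24 mm (within one 2 mm pixel) |
| Flap angle, from the bar slope | about 0.19 rad | 0.20 rad on a jar at home |
| Lid height | 107.5 mm | 108 mm (jar upright) |
| The four bystanders in the top picture | unchanged | unchanged |

**Disagreement:** In the first pictures the scene camera's depths read about 3 to 4 mm lower than the top camera's. I relied on the top camera and on the contact force.

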